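Lay down the standing case and shut the tool crate

TASK

A drill-bit case stands on end in the open plywood tool crate, so the lid will not shut. With the lid still open, push the case over so that it lies flat on the crate's floor, then push the lid fully shut over it. Only push, do not pick up or carry anything, and leave the battery pack in the crate and the other things on the bench where they are.

Things in the scene. Friction and masses are not known exactly. Their poses are not given: they have to be found in the camera images.
- crate: Fixed shallow plywood crate, 266 (x) by 236 (y) by 80 mm high. Origin: centre of its underside, on the bench; x along its length, y across it away from the hinge wall (the hinge is on its -y side), z up; yaw within 0.25 rad of 0. Walls 8 mm, floor 10 mm thick (70 mm deep inside). A divider along x at y = 0, 6 mm thick, 40 mm above the floor, makes two lanes, each 250 mm long and 107 mm wide.
- lid (a joint): Angle of the crate's plywood lid: 0 = fully shut, level on the walls; grows as it opens (1.57 = upright; starts at 1.75 to 1.95, leaning outwards). The stiff hinge holds any angle: 2 to 5 N at the free edge moves it, and it must be pushed all the way down. Lid 266 by 236 mm (hinge to free edge), 10 mm thick, no handle.
- lid_hinge (a point): Middle of the hinge axis, on top of the crate's -y wall: at (0, -118, 82) mm in the crate's frame. The axis runs along the crate's x; shut, the lid reaches from here 236 mm towards the crate's +y, its underside at the axis' height and its top 10 mm higher.
- lid_edge (a point): Middle of the lid's free edge, at the outer face (the face that is on top when shut); 236 mm from the hinge axis.
- case: Loose grey and black plastic drill-bit case, 40 (x) by 70 (y) by 130 mm (z), 0.2 to 0.35 kg, standing on end on the crate's floor, its 70 mm side across its lane (within 0.12 rad), centred 75 mm from the crate's middle along x; which lane and end varies. It has room to lie only towards the lane's other end; the wall behind it is 30 mm away. Origin: centre of its underside.
- case_mid (a point): Centre of the case, 65 mm from its underside along its z.
- battery: Loose black battery pack, 75 by 62 by 58 mm high, about 0.45 kg, on the floor of the other lane, at its other end. Origin: centre of its underside. It fits under the shut lid; leave it.
- spray_can: Standing spray can, 52 mm across, 120 mm high, on the bench beside the crate's +y wall. Origin: centre of its underside. Leave it.
- screw_jar: Standing jar of screws, 60 mm across, 70 mm high, on the bench beside the crate's +y wall. Origin: centre of its underside. Leave it.
- tape: Roll of tape lying flat on the bench on the crate's hinge side, 90 mm across, 25 mm high. Origin: centre of its underside. Leave it.
- carton: Small cardboard carton, 80 by 120 by 60 mm high, on the bench beyond the crate. Origin: centre of its underside. Leave it.
- screwdriver: Screwdriver lying on the bench to the left of the crate, 30 mm high at most. Leave it.
Not all that is in view belongs to the job. Leave any purple look-alike of the battery alone. Leave any red look-alike of the case alone.

How it is judged:
By the outcome, as a careful person would: the job done as asked, in the order asked, and still so for the second after the job is handed in, with the robot touching nothing.
It also fails if it takes over 58 s, if anything falls off the work surface, if the arm or the gripper's body presses on something with over 40 N, if the wrist force passes 120 N, or if a joint passes its speed limit or range.

ROBOT

A 6-joint arm with a two-finger parallel gripper is mounted at the origin on the work surface. World frame = base frame: x ahead of the robot, y to its left, z up, the work surface at z = 0. Lengths are in m, angles in degrees, forces in N, time in s.
With the tool pointing down it reaches from about 0.4 to 0.825 m from the base axis. Payload 7 kg.
Tool frame: the origin (TCP) lies between the finger pads; the fingertips stand 19 mm ahead of it and the grasp point (between the pads) is the TCP; z points along the fingers, y is the line along which they close (so a half turn about z gives the same grasp; the last joint's range is limited). The gripper opens to 88 mm and grips with 3 to 60 N. Pads are 19 mm wide; open, the fingers measure 130 mm over their backs; the gripper's body (78 mm by 193 mm) begins 47 mm behind the grasp point.
Start: joints at [86.35, 20.546, 0.682, 0, -70.136, -16.507], TCP at [0.233, 0.634, 0.246] pointing down, gripper open.
Joint ranges: [-176.03, 176.03], [-82.01, 121.73], [-58.28, 71.71], [-173.87, 95.51], [-174.79, -0.11], [-173.66, 173.66]. Speed limits (degrees/s): [136.94, 136.94, 172.46, 180, 180, 180].

INTERFACE

Orientations are given as [roll, pitch, yaw] about the fixed x, y, z axes, in that order (R = Rz(yaw) Ry(pitch) Rx(roll)).
In Python, from plant import get_obs, snapshot, close_job, spot_in, spot_point gives the robot as it stands.
- The arm moves only by the tool play_rows, never from a script. Its argument "plan" is a list of rows, each a list of 6 numbers: the shift along the tool's x, y, z in cm, then the turn, a rotation vector about the tool's x, y, z in degrees. A call has 1 to 20 rows; each row shifts and turns the commanded pose from where the row before left it, along the tool's axes as they then stand; what a row does not reach is not made up. A row lasts 1/12 s, in which the tool goes at most 41.7 mm and 7.16 degrees, less where a joint would pass 70% of its speed; a pose out of reach is approached as far as the arm can. A call is refused whole if a number of a shift passes 4.17 or a number of a turn 7.16, either way. A call with a gripper value outside its range is refused whole. "grip" is the finger opening in cm, from 0 to 8.76, set as the call begins (left out, the last holds). The fingers move at their own pace and stop on an object; the grip force is fixed at half the most. Time passes only in rows, so rows that do not move let the fingers close. It gives the time, the measured TCP pose, the force, the opening and the grip force at its end, in the units of the state.
- get_obs(): the state, without advancing time (a new reading comes with each control period).
- snapshot(name): name is "side" or "top"; returns a dict with "frame" (420x560x3 uint8, red, green, blue), "fx", "fy", "cx", "cy" (pixels), "k1" (the pictures are not rectified: a ray, as slopes to the right and down, at radius r is drawn at 1 + k1 r^2 times it, then the intrinsics apply), "position" and "attitude" of the camera in the world. Camera axes: x right, y down, z forward; pixel columns grow to the right and rows downward; lengths in m; the calibration is good to about 2 mm. A picture is of the moment at which its call begins. There is no depth.
- close_job(): hands the job in; it is judged then, once.
Trained networks look in the newest picture that a camera, given by its name, has taken for a name from the list of things; names that differ only in an ending like _2 or _b are one class to them, and where a whole thing is asked for, a point or a joint stands for the part that bears it (a point fixed in the world has none). Each returns a list of dicts, best first, with "score" (0 to 1); they miss things now and then, are a little off and sometimes report something else, mostly with a low value. They report only what shows in the picture. A call takes as long as a camera call. They do not tell look-alikes from the thing itself.
- spot_in(camera, thing): "position" ([x, y, z] in m, in world coordinates, good to about 4 mm: the middle of the surface that is visible of it).
- spot_point(camera, thing): "position" ([x, y, z] in m, in world coordinates, good to about 4 mm: a listed point, or the origin of a listed thing).
The state is a dict: "clock": time; "joint_pos": joint angles; "qvel": joint speeds; "tau": joint torques, N m; "tool_pos": TCP position; "orientation": TCP orientation; "force": force on the tool from outside, world axes, zero at the start; "moment": the same for the moment, N m; "opening": finger opening in m; "gripper_force": force on a finger pad.
Only numpy, scipy, OpenCV 4.12 (cv2) and the standard library are available. Lean on these libraries where they do the work, as an engineer would, in place of code of your own. Each camera call takes 0.05 s, during which the arm holds its last target. There are 200 camera calls.

## Working session

There is one attempt and no reset: what is moved stays moved. The work goes in short steps, Python scripts to look and compute and a tool call to move; the robot and the scene stay as the last step left them, time stands still between calls to the robot, and variables do not carry over. Pictures are saved under pics/ and viewed, at most 10 in all, crops included, and the job is handed in when it is done.

Besides the shell and the picture viewer there is one more tool, called as name(argument=value, ...), one argument or row to a line, values as JSON. play_rows: Moves the arm, as the interface text tells. Its arguments: {"type":"object","properties":{"plan":{"type":"array","items":{"type":"array","items":{"type":"number"}}},"grip":{"type":"number"}},"required":["plan"]}

```bash
mkdir -p pics; ls
cat > h.py <<'E'
import numpy as np, cv2
from plant import *
E
python3 - <<'E'
from h import *
for c in ("top","side"):
    s=snapshot(c); cv2.imwrite(f"pics/{c}0.png",s["frame"][:,:,::-1])
    print(c,{k:s[k] for k in s if k!="frame"})
    for t in ("crate","lid_hinge","lid_edge","case","case_mid","battery","tape","carton","spray_can","screw_jar","screwdriver"):
        for r in spot_point(c,t)[:3]: print(t,np.round(r["position"],3),round(r["score"],2))
print(get_obs())
E
```

```text
pics
top {'fx': 388.6645364298296, 'fy': 388.6645364298296, 'cx': 280.40291785180875, 'cy': 216.64776754094208, 'k1': -0.09246355193327167, 'position': array([0.42329986, 0.05182914, 1.12252933]), 'attitude': array([-1.72179134e+02, -1.40584309e-01, -9.11127076e+01])}
crate [0.553 0.04  0.002] 0.55
crate [0.482 0.094 0.009] 0.22
lid_hinge [ 0.553 -0.081  0.086] 0.6
lid_edge [ 0.554 -0.17   0.305] 0.91
case [0.338 0.032 0.   ] 0.96
case [0.481 0.092 0.011] 0.9
case_mid [0.48  0.099 0.076] 0.92
case_mid [0.34  0.03  0.064] 0.9
battery [ 0.328 -0.105  0.006] 0.96
battery [ 0.769 -0.082 -0.002] 0.86
battery [ 0.596 -0.222  0.001] 0.62
tape [ 0.594 -0.224  0.   ] 0.62
carton [0.788 0.066 0.   ] 0.78
spray_can [ 0.565  0.234 -0.001] 0.6
spray_can [0.569 0.335 0.003] 0.39
screw_jar [ 0.454  0.253 -0.004] 0.79
screwdriver [0.569 0.334 0.003] 0.64
side {'fx': 504.85776884535625, 'fy': 504.85776884535625, 'cx': 278.69173128458016, 'cy': 209.9023789156622, 'k1': -0.14387967741841504, 'position': array([ 0.21844869, -0.55345041,  0.84753057]), 'attitude': array([-136.37307868,    0.51393104,  -3
[... 653 characters left out ...]
[ 0.596 -0.224  0.001] 0.4
{'clock': 1.2, 'joint_pos': array([ 8.63486621e+01,  2.05455064e+01,  6.79793990e-01,  1.31152859e-03,
       -7.01357879e+01, -1.65040602e+01]), 'qvel': array([-0.09849067, -0.04545241,  0.05486949,  0.04824169,  0.03180142,
       -0.01071229]), 'tau': array([ 1.68758652e-03, -5.82387114e+01,  2.93309194e+01,  7.00262189e+00,
        1.26427459e-02, -1.42085912e-05]), 'tool_pos': array([0.23263108, 0.6336074 , 0.24555854]), 'orientation': array([ 1.79998912e+02, -1.60887846e-03, -2.01549524e+01]), 'force': array([-0.2947436 ,  0.86325936,  0.66068336]), 'moment': array([-0.01416248, -0.00908025,  0.0009969 ]), 'gripper_force': 0.0, 'opening': 0.08760911360109885}
```

View pics/top0.png

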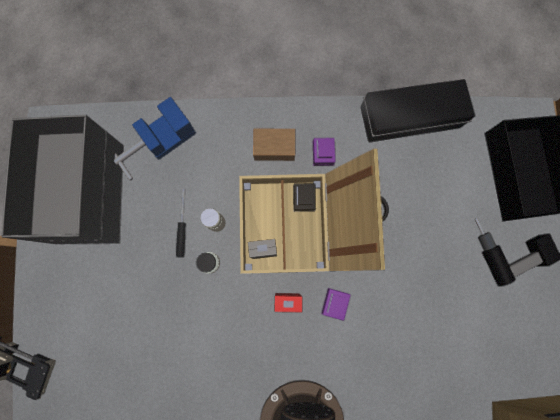

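View pics/side0.png

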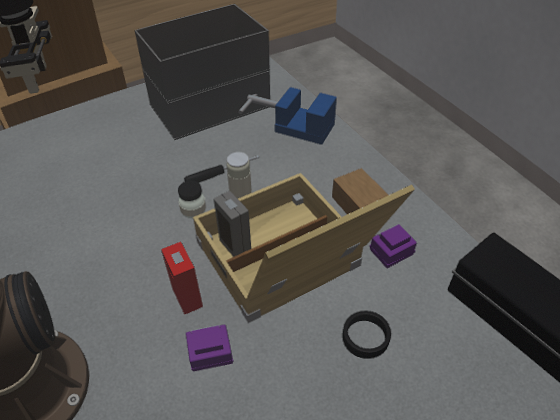

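The grey case stands in the near left compartment: top (262,248), side (232,222). The things it could be taken for are:
- **Red look-alike of the case:** top (288,303), side (182,277), outside the crate.
- **Purple look-alikes of the battery:** top (324,151) and (336,304). The real black battery is at top (304,196).

I choose the grey case and will check it in a crop.

```bash
cat >> h.py <<'E'
from scipy.spatial.transform import Rotation as Ro
def pix2w(s,u,v,z):
    K=np.array([[s["fx"],0,s["cx"]],[0,s["fy"],s["cy"]],[0,0,1.]])
    p=cv2.undistortPoints(np.array([[[u,v]]],float),K,np.array([s["k1"],0,0,0.]))[0,0]
    d=Ro.from_euler("xyz",s["attitude"],degrees=True).apply([p[0],p[1],1])
    return s["position"]+d*(z-s["position"][2])/d[2]
E
python3 - <<'E'
from h import *
s=snapshot("top")
cv2.imwrite("pics/crop.png",cv2.resize(s["frame"][160:290,225:345,::-1],None,fx=4.5,fy=4.5,interpolation=cv2.INTER_CUBIC))
for u,v in((240,176),(241,272),(326,174),(328,271)): print(u,v,pix2w(s,u,v,.08).round(3))
E
```

```text
240 176 [0.681 0.155 0.08 ]
241 272 [0.42  0.154 0.08 ]
326 174 [ 0.683 -0.081  0.08 ]
328 271 [ 0.418 -0.078  0.08 ]
```

View pics/crop.png

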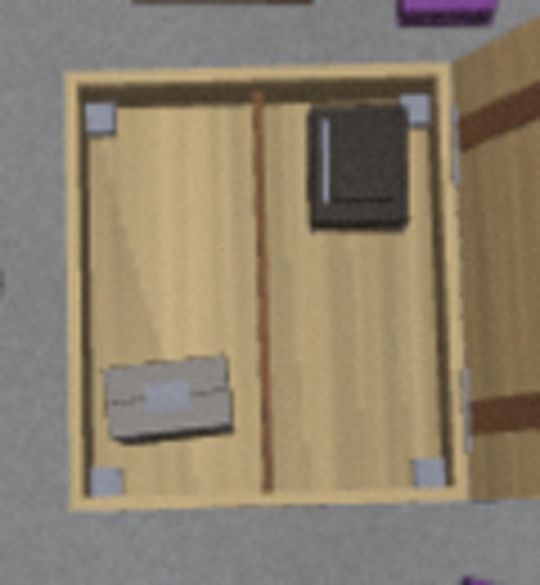

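The crop shows the grey case with its top at crop (165,397), turned about +6° and near the outer wall. The black battery at (358,165) is in the other lane. The crate corners give 265 x 236 mm and yaw ≈ 0, which matches the description. I'm moving behind the case now.

play_rows(
  grip=0,
  plan=[
    [0,0,0,0,0,-6.7],
    [0,0,0,0,0,-6.7],
    [0,0,0,0,0,-6.7],
    [1.1,3.1,0,0,0,0],
    [1.1,3.1,0,0,0,0],
    [1.1,3.1,0,0,0,0],
    [1.1,3.1,0,0,0,0],
    [1.1,3.1,0,0,0,0],
    [1.1,3.1,0,0,0,0],
    [1.1,3.1,0,0,0,0],
    [1.1,3.1,0,0,0,0],
    [1.1,3.1,0,0,0,0],
    [1.1,3.1,0,0,0,0],
    [1.1,3.1,0,0,0,0],
    [1.1,3.1,0,0,0,0],
    [1.1,3.1,0,0,0,0],
    [1.1,3.1,0,0,0,0],
    [1.1,3.1,0,0,0,0],
    [1.1,3.1,0,0,0,0],
    [1.1,3.1,0,0,0,0],
  ],
)

```text
clock: 2.92
tool_pos: [0.4193, 0.1049, 0.246]
orientation: [-180.0, -0.1, -0.0]
force: [1.2, 0.7, -0.1]
opening: 0.0006
gripper_force: 0.0
```

play_rows(
  plan=[
    [0,0,0,0,0,0],
    [0,0,0,0,0,0],
    [0,0,0,0,0,0],
  ],
)

```text
clock: 3.17
tool_pos: [0.4192, 0.1064, 0.2457]
orientation: [-180.0, -0.0, -0.1]
force: [-0.5, -0.3, 0.3]
opening: 0.0004
gripper_force: 0.0
```

play_rows(
  plan=[
    [0,0.3,2.7,0,0,0],
    [0,0,2.7,0,0,0],
    [0,0,2.7,0,0,0],
    [0,0,2.7,0,0,0],
    [0,0,0,0,0,0],
    [0,0,0,0,0,0],
    [0.7,0,0,0,0,0],
    [0.7,0,0,0,0,0],
    [0.7,0,0,0,0,0],
    [0.7,0,0,0,0,0],
    [0.7,0,0,0,0,0],
    [0.7,0,0,0,0,0],
    [0.7,0,0,0,0,0],
    [0.7,0,0,0,0,0],
  ],
)

```text
clock: 4.33
tool_pos: [0.4759, 0.1033, 0.1375]
orientation: [180.0, 0.0, -0.1]
force: [0.2, 0.3, 0.3]
opening: 0.0002
gripper_force: 0.1
```

Run:
```python
from h import *
s=snapshot("side"); cv2.imwrite("pics/side1.png",cv2.resize(s["frame"][100:340,100:440,::-1],None,fx=2,fy=2))
for t in("case","case_mid"):
  for r in spot_point("side",t)[:2]: print(t,np.round(r["position"],3),round(r["score"],2))
```

```text
case [ 0.342  0.034 -0.   ] 0.95
case [0.483 0.098 0.016] 0.62
case_mid [0.341 0.032 0.06 ] 0.81
case_mid [0.498 0.097 0.079] 0.74
```

View pics/side1.png

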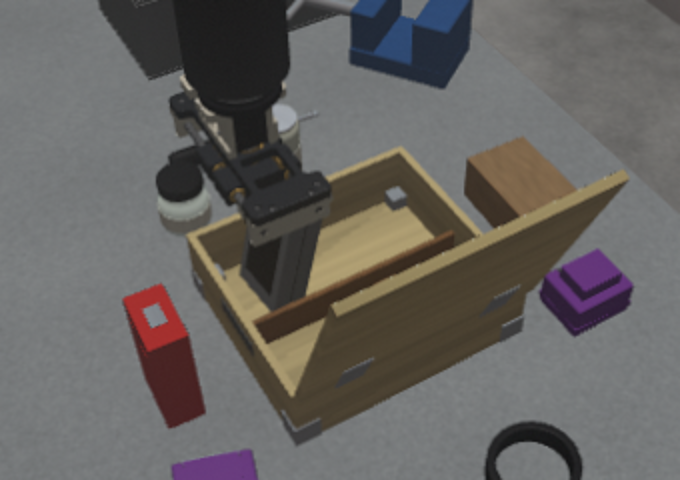

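The case, at crop (283,255), is tipping about its far edge as wanted, without sliding. I'll push on.

play_rows(
  plan=[
    [0.7,0,0,0,0,0],
    [0.7,0,0,0,0,0],
    [0.7,0,0,0,0,0],
    [0.7,0,0,0,0,0],
    [0.7,0,0,0,0,0],
    [0.7,0,0,0,0,0],
    [0,0,0,0,0,0],
    [0,0,0,0,0,0],
    [0,0,0,0,0,0],
    [0,0,-3.5,0,0,0],
    [0,0,-3.5,0,0,0],
    [0,0,-4,0,0,0],
    [0,0,-4,0,0,0],
    [0,0,-4,0,0,0],
    [0,0,-4,0,0,0],
    [0,0,-3,0,0,0],
    [0,0,0,0,0,0],
  ],
)

```text
clock: 5.9
tool_pos: [0.5186, 0.1035, 0.4051]
orientation: [-179.8, -0.6, -0.0]
force: [1.2, -0.1, 0.7]
opening: 0.0008
gripper_force: 0.0
```

Run:
```python
from h import *
s=snapshot("side"); cv2.imwrite("pics/side2.png",cv2.resize(s["frame"][100:340,100:440,::-1],None,fx=2,fy=2))
for t in("case","case_mid","lid_edge","battery"):
  for r in spot_point("side",t)[:2]: print(t,np.round(r["position"],3),round(r["score"],2))
```

```text
case [ 0.341  0.029 -0.003] 0.85
case [0.506 0.099 0.028] 0.74
case_mid [0.571 0.108 0.029] 0.85
case_mid [0.341 0.034 0.057] 0.66
lid_edge [ 0.553 -0.17   0.301] 0.91
battery [ 0.326 -0.1   -0.002] 0.69
battery [ 0.552  0.043 -0.002] 0.39
```

View pics/side2.png

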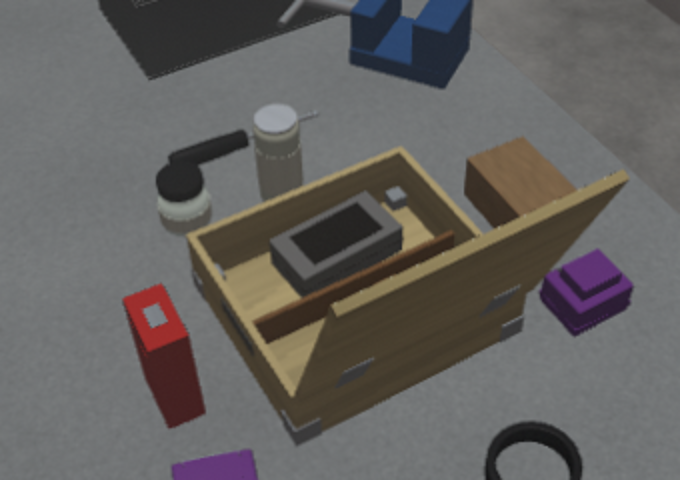

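The case lies flat at crop (337,240). Its origin and mid are both at z ≈ 0.029, as they must be for a 40 mm thick case on the 10 mm floor. Next I go behind the lid.

play_rows(
  plan=[
    [0.3,2.9,0,0,0,0],
    [0.3,2.9,0,0,0,0],
    [0.3,2.9,0,0,0,0],
    [0.3,2.9,0,0,0,0],
    [0.3,2.9,0,0,0,0],
    [0.3,2.9,0,0,0,0],
    [0.3,2.9,0,0,0,0],
    [0.3,2.9,0,0,0,0],
    [0.3,2.9,0,0,0,0],
    [0.3,2.9,0,0,0,0],
    [0.3,2.9,0,0,0,0],
    [0.3,2.9,0,0,0,0],
    [0,0.6,0,0,0,0],
  ],
)

```text
clock: 7.23
tool_pos: [0.5524, -0.2539, 0.3952]
orientation: [180.0, 0.2, -0.2]
force: [0.2, -0.5, 0.0]
opening: 0.0003
gripper_force: 0.0
```

play_rows(
  plan=[
    [0,0,0,0,0,6.9],
    [0,0,0,0,0,6.9],
    [0,0,0,0,0,6.9],
    [0,0,0,0,0,6.9],
    [0,0,0,0,0,6.9],
    [0,0,0,0,0,6.9],
    [0,0,0,0,0,6.9],
    [0,0,0,0,0,6.9],
    [0,0,0,0,0,6.9],
    [0,0,0,0,0,6.9],
    [0,0,0,0,0,6.9],
    [0,0,0,0,0,6.9],
    [0,0,0,0,0,6.9],
    [0,0,0,0,0,0.4],
    [0,0,0,0,0,0],
  ],
)

```text
clock: 8.48
tool_pos: [0.5525, -0.2504, 0.3965]
orientation: [179.9, 0.0, -90.0]
force: [-0.4, -0.5, 0.5]
opening: 0.0005
gripper_force: 0.0
```

play_rows(
  plan=[
    [0,0,3.5,0,0,0],
    [0,0,3.5,0,0,0],
    [0,0,2.1,0,0,0],
    [0,0,2.0,0,0,0],
    [0,0,0,0,0,0],
    [0,0,0,0,0,0],
  ],
)

```text
clock: 8.98
tool_pos: [0.5523, -0.2506, 0.2858]
orientation: [179.9, -0.0, -90.0]
force: [0.9, -0.3, 0.6]
opening: 0.0005
gripper_force: 0.0
```

Run:
```python
from h import *
print(get_obs()["tool_pos"])
H=np.array([-.079,.082])
for th in np.r_[1.57,np.arange(1.5,-.01,-.1),0]:
    r=.184+(1.57-th)/1.57*.034
    C=H+r*np.array([np.cos(th),np.sin(th)])+.01*np.array([-np.sin(th),np.cos(th)])
    print(round(th,2),(C+[-.0095,.019]).round(4))
```

```text
[ 0.55228139 -0.25064489  0.28582956]
1.57 [-0.0984  0.285 ]
1.5 [-0.0854  0.2868]
1.4 [-0.0665  0.2877]
1.3 [-0.0474  0.2866]
1.2 [-0.0282  0.2836]
1.1 [-0.0093  0.2786]
1.0 [0.0092 0.2716]
0.9 [0.0271 0.2627]
0.8 [0.0441 0.2519]
0.7 [0.0602 0.2393]
0.6 [0.0751 0.225 ]
0.5 [0.0885 0.2091]
0.4 [0.1004 0.1917]
0.3 [0.1106 0.1731]
0.2 [0.1189 0.1533]
0.1 [0.1253 0.1325]
-0.0 [0.1295 0.111 ]
0.0 [0.1295 0.111 ]
```

play_rows(
  plan=[
    [-1.5,0,0,0,0,0],
    [-1.5,0,0,0,0,0],
    [-1.5,0,0,0,0,0],
    [-1.5,0,0,0,0,0],
    [-1.5,0,0,0,0,0],
    [-1.5,0,0,0,0,0],
    [-1.5,0,0,0,0,0],
    [-1.5,0,0,0,0,0],
    [-1.5,0,0,0,0,0],
    [-1.7,0,0,0,0,0],
    [-1.3,0,0,0,0,0],
    [-1.9,0,0,0,0,0],
    [-1.9,0,0,0,0,0],
    [0,0,0,0,0,0],
  ],
)

```text
clock: 10.15
tool_pos: [0.5538, -0.0454, 0.2878]
orientation: [-179.9, 0.0, -90.0]
force: [-0.5, -0.6, -0.1]
opening: 0.0009
gripper_force: 0.0
```

Run:
```python
from h import *
s=snapshot("side"); cv2.imwrite("pics/side3.png",cv2.resize(s["frame"][60:340,100:440,::-1],None,fx=2,fy=2))
for r in spot_point("side","lid_edge")[:2]: print(np.round(r["position"],3),round(r["score"],2))
```

```text
[ 0.548 -0.024  0.313] 0.58
```

View pics/side3.png

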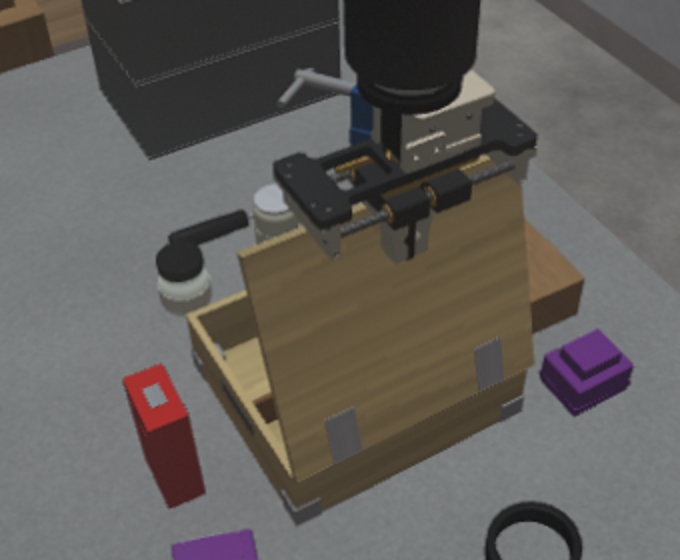

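The fingers, at crop (410,245), are on the lid's outer face and the lid is past upright at about 1.27 rad. The gripper body is clear. I'll follow the arc down.

play_rows(
  plan=[
    [-1.9,0,0.3,0,0,0],
    [-1.9,0,0.5,0,0,0],
    [-1.8,0,0.7,0,0,0],
    [-1.8,0,0.9,0,0,0],
    [-1.7,0,1.1,0,0,0],
    [-1.6,0,1.3,0,0,0],
    [-1.5,0,1.4,0,0,0],
    [-1.4,0,1.6,0,0,0],
    [-1.2,0,1.7,0,0,0],
    [-1.0,0,1.9,0,0,0],
    [-0.8,0,2.0,0,0,0],
    [-0.7,0,2.1,0,0,0],
    [0,0,0,0,0,0],
  ],
)

```text
clock: 11.33
tool_pos: [0.5522, 0.1248, 0.1282]
orientation: [179.7, -0.1, -90.2]
force: [-0.1, -0.0, -0.4]
opening: 0.0003
gripper_force: 0.0
```

play_rows(
  plan=[
    [-0.3,0,0.7,0,0,0],
    [0,0,0.5,0,0,0],
    [0,0,0.4,0,0,0],
    [0,0,0.3,0,0,0],
    [0,0,0,0,0,0],
    [0,0,0,0,0,0],
  ],
)

```text
clock: 11.83
tool_pos: [0.5538, 0.1281, 0.1129]
orientation: [-180.0, 0.0, -90.2]
force: [0.3, 0.2, 0.9]
opening: 0.0004
gripper_force: 0.0
```

play_rows(
  plan=[
    [0,0,0.2,0,0,0],
    [0,0,0.1,0,0,0],
    [0,0,0,0,0,0],
    [0,0,0,0,0,0],
  ],
)

```text
clock: 12.17
tool_pos: [0.5541, 0.1283, 0.1112]
orientation: [-179.9, 0.0, -90.1]
force: [-5.4, -1.4, 11.9]
opening: 0.0004
gripper_force: 6.1
```

play_rows(
  plan=[
    [0,0,0.1,0,0,0],
    [0,0,0.1,0,0,0],
    [0,0,0,0,0,0],
    [0,0,0,0,0,0],
  ],
)

```text
clock: 12.5
tool_pos: [0.5541, 0.1283, 0.111]
orientation: [-179.9, 0.0, -90.1]
force: [-10.7, -0.1, 27.8]
opening: 0.0004
gripper_force: 13.9
```

The tip is at z = 0.092, which is where the shut lid's top must be, and the force has risen to 28 N, so the lid is seated. I'll retreat and check.

play_rows(
  plan=[
    [0,0,-1,0,0,0],
    [0,0,-2.5,0,0,0],
    [0,0,-4,0,0,0],
    [0,0,-4,0,0,0],
    [0,0,-4,0,0,0],
    [0,0,-4,0,0,0],
    [0,0,0,0,0,0],
    [0,0,0,0,0,0],
    [0,0,0,0,0,0],
  ],
)

```text
clock: 13.25
tool_pos: [0.5533, 0.1283, 0.3025]
orientation: [180.0, 0.0, -90.2]
force: [-0.4, 0.2, -0.3]
opening: 0.0006
gripper_force: 0.0
```

Run:
```python
from h import *
s=snapshot("side"); cv2.imwrite("pics/side4.png",cv2.resize(s["frame"][60:360,100:480,::-1],None,fx=2,fy=2))
for t in("lid_edge","spray_can","screw_jar","tape","carton"):
  for r in spot_point("side",t)[:1]: print(t,np.round(r["position"],3),round(r["score"],2))
print(get_obs()["tool_pos"],get_obs()["force"])
```

```text
lid_edge [0.55  0.155 0.094] 0.72
spray_can [ 0.596 -0.221 -0.   ] 0.75
screw_jar [0.45  0.257 0.002] 0.77
tape [ 0.595 -0.221  0.   ] 0.91
carton [0.785 0.062 0.003] 0.56
[0.55352689 0.1281546  0.30152984] [-0.66386974 -0.02740849 -0.76583072]
```

View pics/side4.png

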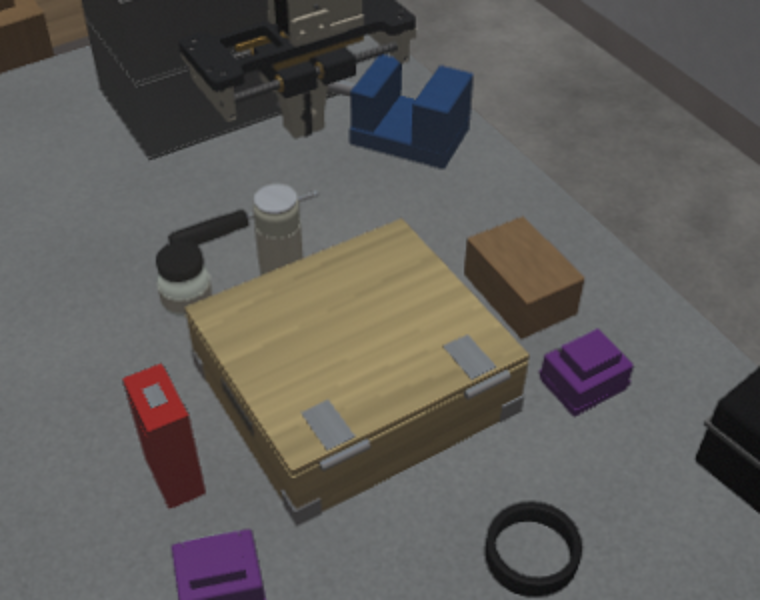

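The lid lies flush on the crate (crop (355,345), edge at z = 0.094). Everything around it is in place and the arm is clear.

```bash
python3 -c "
from plant import *
print(close_job())"
```

```text
the job is handed in; nothing more can be done
None
```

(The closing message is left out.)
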